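# Release the waiting carton on the roller track

### The job

A carton is waiting against the raised stop blade on the sloping roller track. On the control box whose lever stands upright, push that lever sideways towards the track and hold it there until the carton has rolled all the way down to the end plate, then let go so that the lever springs back to the middle. Do not touch the carton and leave the leaning lever on the other box as it is.

Things in the scene. Friction and masses are not known exactly. Their poses are not given: they have to be found in the camera images.
- feed_lever_tip (a point): Top end, on the axis, of the upright round black lever on a grey control box (80 x 100 x 55 mm high; 3 such boxes, any order, turned up to 0.3 rad). Pivot at the box top, 55 mm above the table; lever 80 mm long, grip 20 mm in diameter, 40 to 75 mm above the pivot. Spring-centred, 0.7 N m/rad; tips 0.45 rad each way along this point's y (tips with it). Push to -y, the track's side: beyond 0.3 rad the stop is down.
- carton: Brown carton, 120 mm along the track, 160 wide, 90 high, about 0.3 to 0.5 kg; origin at the centre of its underside. It waits behind the stop blade on the roller track (340 x 240 mm, sloping 5 degrees down towards the robot, rollers 80 to 110 mm above the table, at the table's right). With the stop down it rolls by itself 0.18 m to the end plate in 1 to 3 s; the stop rises when the lever recentres.
- carton_home (a point): Point on the roller track where the carton's origin comes to lie when the carton is centred against the end plate, at the track's low end nearer the robot. Its x axis points level up the track, y across it.
- lamp_lever (a joint): Angle (rad) of the other lever, on another grey box: a shorter flat black paddle, 52 mm long, 30 mm wide, that stays where it is put. At 0 it leans 0.5 rad away from the track; grows to 1.0 as it is tipped towards the track. Starts between 0 and 0.15; leave it. The third box has two push buttons and no lever.

How it is judged:
By the outcome, as a careful person would: the job done as asked, in the order asked, and still so for the second after the job is handed in, with the robot touching nothing.
It also fails if it takes over 35 s, if anything falls off the work surface, if the arm or the gripper's body presses on something with over 40 N, if the wrist force passes 120 N, or if a joint passes its speed limit or range.

### The arm

A 7-joint arm with a two-finger parallel gripper is mounted at the origin on the work surface. World frame = base frame: x ahead of the robot, y to its left, z up, the work surface at z = 0. Lengths are in mm, angles in rad, forces in N, time in s.
With the tool pointing down it reaches from about 425 to 925 mm from the base axis. Payload 6.8 kg.
Tool frame: the origin (TCP) lies on the centre line of the jaws, within the pads' length; the fingertips stand 8 mm ahead of it and the grasp point (between the pads) lies 11 mm behind it; x points along the fingers, y is the direction in which the jaws open and shut, and the axes are right-handed (so a half turn about x gives the same grasp; the last joint's range is limited). The gripper opens to 85 mm and grips with 20 to 120 N. Pads are 22 mm wide; open, the fingers measure 114 mm over their backs; the gripper's body (76 mm by 85 mm) begins 54 mm behind the grasp point. The pads swing forward as they close: fully open they stand 13 mm farther back than shut.
Start: joints at [-1.338, 0.477, 0.022, 1.555, -0.011, 1.109, -0.083], TCP at [225.61, 636.198, 239.308] pointing down, gripper open.
Joint ranges: [-2.96, 2.96], [-0.34, 2.1], [-1.41, 1.46], [0.24, 2.44], [-1.37, 4.51], [0.17, 1.92], [-2.96, 2.96]. Speed limits (rad/s): [2.39, 2.39, 3.14, 3.14, 3.14, 3.14, 3.14].

### API

Orientations are given as a unit quaternion [w, x, y, z].
In Python, from workcell import get_obs, snapshot, camera_info, close_job, look_for, mark_of gives the robot as it stands. The module is installed in compiled form; this text tells all that it offers.
- The arm moves only by the shell command python3 -m jog 'ROWS' [OPENING]. ROWS is JSON, a list of rows, each an object of numbers: "x", "y", "z": the shift along the tool's x, y, z in mm; "spin": the turn about the tool's x in units of 5 degrees (1.0 is 5 degrees). A call has 1 to 5 rows; each row shifts and turns the commanded pose from where the row before left it, along the tool's axes as they then stand; what a row does not reach is not made up. A row lasts 1/10 s, in which the tool goes at most 50 mm and 8.59 degrees, less where a joint would pass 70% of its speed; a pose out of reach is approached as far as the arm can. A call with a gripper value outside its range is refused whole. OPENING is the opening, from 0 (shut) to 1 (fully open), set as the call begins (- or left out, the last holds). The fingers move at their own pace and stop on an object; the grip force is fixed at half the most. Time passes only in rows, so rows that do not move let the fingers close. It gives the time, the measured TCP pose, the force and the opening at its end, in the units of the state.
- get_obs(): the state, without advancing time (a new reading comes with each control period).
- snapshot(name): name is "scene" or "top" or "wrist"; returns (picture, depth): 400x640x3 uint8, red, green, blue; 400x640 float32, mm along the optical axis (not along the pixel's ray), 0 where there is no reading.
- camera_info(name): a dict with "fov_y" (degrees; the focal length in pixels is half the picture's height over the tangent of half this angle, whatever the lens; pixels are square), "cx", "cy" (the principal point, pixels), "dist" ([k1, k2, p1, p2, k3] as OpenCV has them; the pictures are not rectified), "position" and "orientation" of the camera in the world. Camera axes: x right, y down, z forward; pixel columns grow to the right and rows downward; lengths in mm; the calibration is good to about 2 mm. A picture is of the moment at which its call begins: read the wrist's pose just before it. camera_info takes no time and is no camera call; for the wrist camera it gives the pose at the moment of the call.
- close_job(): hands the job in, once; it reports no verdict.
Trained networks look in the newest picture that a camera, given by its name, has taken for a name from the list of things; names that differ only in an ending like _2 or _b are one class to them, and where a whole thing is asked for, a point or a joint stands for the part that bears it (a point fixed in the world has none). Each returns a list of dicts, best first, with "p" (0 to 1); they miss things now and then, are a little off and sometimes report something else, mostly with a low value. They report only what shows in the picture. A call takes as long as a camera call.
- look_for(camera, label): "rect" ([left, top, right, bottom] in pixels, round what is visible of it).
- mark_of(camera, label): "position" ([column, row] in pixels: a listed point, or the origin of a listed thing).
The state is a dict: "time": time; "joint_pos": joint angles; "dq": joint speeds; "tau": joint torques, N m; "ee_pos": TCP position; "ee_rot": TCP orientation; "contact_force": force on the tool from outside, world axes, zero at the start; "torque": the same for the moment, N m; "width": finger opening in mm.
Only numpy, scipy, OpenCV 4.12 (cv2) and the standard library are available. Lean on these libraries where they do the work, as an engineer would, in place of code of your own. Each camera call takes 0.05 s, during which the arm holds its last target.

## Working session

There is one attempt and no reset: what is moved stays moved. The work goes in short steps, Python scripts to look and compute and a shell command to move; the robot and the scene stay as the last step left them, time stands still between calls to the robot, and variables do not carry over. Pictures are saved under pics/ and viewed, and the job is handed in when it is done.

```bash
ls; mkdir -p pics
cat > h.py <<'E'
import numpy as np, cv2
from workcell import *
from scipy.spatial.transform import Rotation as R
def rot(q): return R.from_quat([q[1],q[2],q[3],q[0]]).as_matrix()
def K(ci):
    f=200/np.tan(np.radians(ci['fov_y'])/2)
    return np.array([[f,0,ci['cx']],[0,f,ci['cy']],[0,0,1.]])
def ray(ci,px):
    u=cv2.undistortPoints(np.array([[px]],float),K(ci),np.array(ci['dist'],float))[0,0]
    return np.array([u[0],u[1],1.])
def world(ci,px,d): return np.array(ci['position'])+rot(ci['orientation'])@(ray(ci,px)*d)
def proj(ci,P):
    Rm=rot(ci['orientation']);c=Rm.T@(np.array(P,float)-np.array(ci['position']))
    return cv2.projectPoints(c.reshape(1,1,3),np.zeros(3),np.zeros(3),K(ci),np.array(ci['dist'],float))[0].ravel()
def save(n,im): cv2.imwrite('pics/'+n+'.png',cv2.cvtColor(im,cv2.COLOR_RGB2BGR))
E
python3 - <<'E'
from h import *
o=get_obs();print(o['time'],o['ee_pos'],o['ee_rot'],o['contact_force'],o['width'])
print(np.round(rot(o['ee_rot']),3))
for c in ['scene','top']:
    im,d=snapshot(c);ci=camera_info(c);print(c,ci)
    save(c+'0',im);np.savez(c+'0.npz',im=im,d=d)
    for l in ['feed_lever_tip','carton','lamp_lever']+(['carton_home'] if c=='top' else []):
        m=mark_of(c,l)[:2];print(l,m,[ (np.round(world(ci,x['position'],d[int(x['position'][1]),int(x['position'][0])]),1)) for x in m])
E
```

```text
pics
0.0 [225.43475144 635.62099076 238.3338452 ] [ 0.69680232  0.1192596   0.69693149 -0.12054116] [0.54682737 0.59959278 0.16242255] 85.61910293349784
[[-0.     0.334  0.942]
 [-0.002  0.942 -0.334]
 [-1.    -0.002  0.   ]]
scene {'fov_y': 44.893378559757544, 'cx': 323.8810429430567, 'cy': 198.00035008976957, 'dist': array([-0.11262083,  0.        ,  0.        ,  0.        ,  0.        ]), 'position': array([ 866.48774919, -503.23131102, 1083.04887314]), 'orientation': array([-0.23579598,  0.90973786,  0.33000785, -0.08872486])}
feed_lever_tip [{'position': [407.8, 100.1], 'p': 0.53}] [array([452.1, 361.2,   2.1])]
carton [{'position': [259.5, 335.7], 'p': 0.97}] [array([ 638.2, -423.1,  192. ])]Traceback (most recent call last):
  File "<stdin>", line 8, in <module>
ValueError: it knows: carton, carton_home, feed_lever_tip
```

Run:
```python
from h import *
for c in ['scene','top']:
    im,d=snapshot(c);ci=camera_info(c)
    if c=='top':print(c,ci)
    save(c+'0',im);np.savez(c+'0.npz',im=im,d=d)
    for l in ['feed_lever_tip','carton','carton_home']:
        m=mark_of(c,l)[:2];print(l,m,[ (np.round(world(ci,x['position'],d[int(x['position'][1]),int(x['position'][0])]),1)) for x in m])
    for l in ['feed_lever_tip','lamp_lever']: print(l,look_for(c,l)[:3])
```

```text
feed_lever_tip [{'position': [405.6, 99.7], 'p': 0.63}] [array([443.5, 364. ,  -5. ])]
carton [{'position': [265.3, 337.0], 'p': 0.93}] [array([ 649. , -418.4,  196.3])]
carton_home [{'position': [202.1, 282.8], 'p': 0.64}] [array([ 434.1, -410.8,   80.3])]
feed_lever_tip []
lamp_lever [{'rect': [335.1, 202.4, 346.4, 220.3], 'p': 0.47}]
top {'fov_y': 51.761432824772285, 'cx': 327.1966882846853, 'cy': 198.04404230956175, 'dist': array([-0.0465681,  0.       ,  0.       ,  0.       ,  0.       ]), 'position': array([ 387.52191945,  -69.31025288, 1115.70304936]), 'orientation': array([ 0.05431522, -0.70297131,  0.70753513, -0.04769943])}
feed_lever_tip [{'position': [194.2, 210.2], 'p': 0.51}] [array([511.9, 286.6,  57.8])]
carton [{'position': [469.4, 163.9], 'p': 0.92}] [array([ 599.2, -388.9,  190.2])]
carton_home [{'position': [470.3, 235.1], 'p': 0.89}] [array([ 445.6, -445.7,    1.3])]
feed_lever_tip []
lamp_lever []
```

View pics/scene0.png

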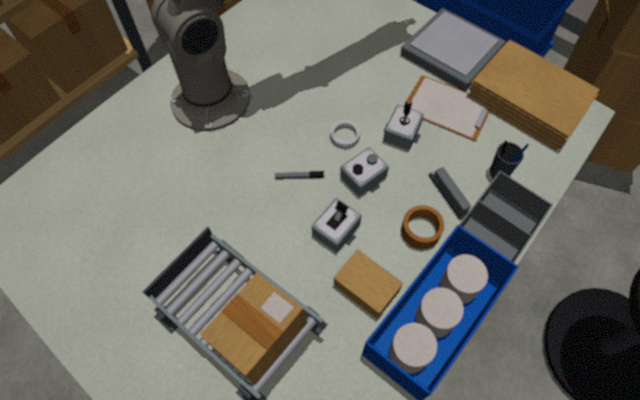

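View pics/top0.png

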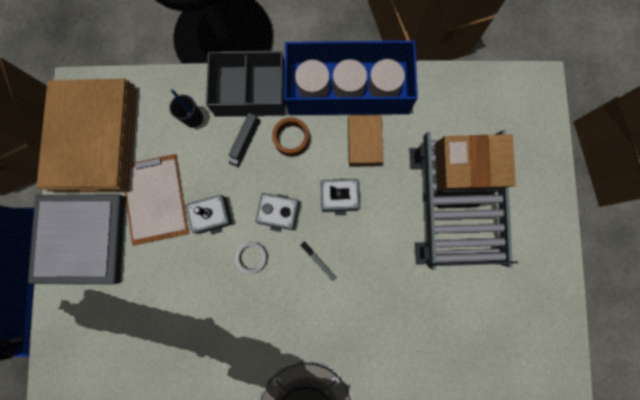

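Run:
```python
from h import *
a=np.load('top0.npz');b=np.load('scene0.npz')
t=cv2.resize(a['im'][180:245,165:250],None,fx=7,fy=7,interpolation=cv2.INTER_CUBIC)
s=cv2.resize(b['im'][85:160,370:440],None,fx=7,fy=7,interpolation=cv2.INTER_CUBIC)
save('ct',t);save('cs',s)
for n,a,(r0,r1,c0,c1) in [('top',a,(185,245,165,250)),('scene',b,(85,160,370,440))]:
    ci=camera_info(n);d=a['d']
    P=np.array([np.r_[world(ci,(c,r),d[r,c]),c,r] for r in range(r0,r1) for c in range(c0,c1) if d[r,c]>0])
    m=(abs(P[:,2]-53)<8)
    pts=P[m][:,:2].astype(np.float32)
    print(n,m.sum(),np.median(P[m][:,2]),cv2.minAreaRect(pts))
    hi=P[P[:,2]>70];print(np.round(hi,1)[:60:2])
    print(np.median(P[P[:,2]<25][:,2]))
```

```text
top 1039 56.874735086036026 ((504.54071044921875, 255.19778442382812), (78.67662048339844, 101.99760437011719), 15.194724082946777)
[[510.5 261.1 136.1 194.  207. ]
 [510.8 257.1 133.4 196.  207. ]
 [511.2 253.3 129.8 198.  207. ]
 [508.5 264.6 132.5 193.  208. ]
 [508.8 248.5 129.2 200.  208. ]
 [512.  251.9 103.  202.  208. ]
 [505.9 249.6 133.3 199.  209. ]
 [506.4 246.2 128.5 201.  209. ]
 [507.9 245.2 116.1 203.  209. ]
 [503.4 263.8 134.5 193.  210. ]
 [503.5 247.2 132.7 200.  210. ]
 [505.1 246.6 119.1 202.  210. ]
 [506.7 246.  105.3 204.  210. ]
 [501.  261.5 133.7 194.  211. ]
 [501.  249.3 133.6 199.  211. ]
 [501.8 246.9 125.8 201.  211. ]
 [503.6 246.8 110.4 203.  211. ]
 [505.2 246.3  96.  205.  211. ]
 [498.8 261.9 132.2 194.  212. ]
 [498.3 253.4 135.7 197.  212. ]
 [498.9 250.1 130.8 199.  212. ]
 [499.8 247.9 122.4 201.  212. ]
 [501.1 246.6 110.8 203.  212. ]
 [503.2 247.5  91.7 205.  212. ]
 [496.4 259.6 131.3 195.  213. ]
 [496.5 255.2 129.9 197.  213. ]
 [497.  251.8 125.2 199.  213. ]
 [498.2 250.2 114.8 201.  213. ]
 [499.6 249.5 101.2 203.  213. ]
 [502.4 252
[... 483 characters left out ...]
 128.7 406.  104. ]
 [508.9 248.7 129.9 408.  104. ]
 [512.6 252.3 129.5 410.  104. ]
 [497.8 249.7 116.6 404.  105. ]
 [505.5 245.5 126.2 406.  105. ]
 [509.9 247.8 127.5 408.  105. ]
 [514.1 250.5 128.4 410.  105. ]
 [498.3 249.9 112.8 404.  106. ]
 [506.6 244.4 124.2 406.  106. ]
 [510.9 246.8 125.3 408.  106. ]
 [514.7 250.5 124.9 410.  106. ]
 [500.1 247.5 112.3 404.  107. ]
 [507.3 244.  121.1 406.  107. ]
 [510.3 249.4 118.5 408.  107. ]
 [513.9 253.6 117.4 410.  107. ]
 [500.6 247.7 108.6 404.  108. ]
 [506.5 247.  113.7 406.  108. ]
 [510.8 249.6 114.7 408.  108. ]
 [515.3 251.9 116.1 410.  108. ]
 [496.8 250.9  98.6 403.  109. ]
 [504.  247.7 107.2 405.  109. ]]
-0.9439061930595471
```

View pics/ct.png

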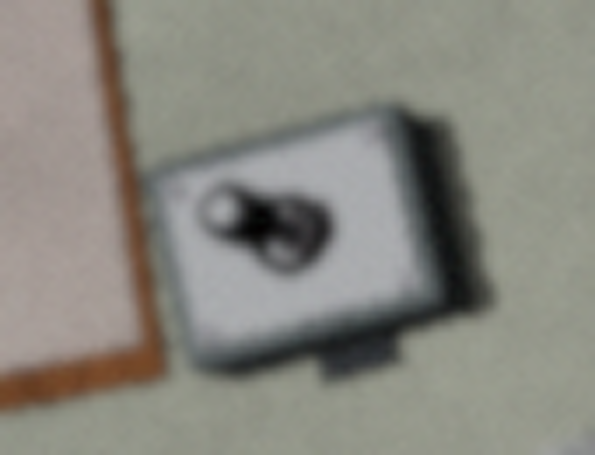

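View pics/cs.png

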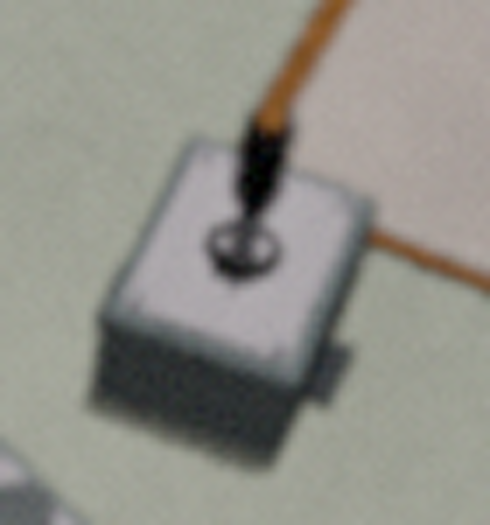

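The upright lever is on the left box: top crop around full-image px (204,212), lever tip at about (505, 254, 135), box yaw about +15° (so push direction ≈ (0.26, −0.97)). The paddle box is at top px (340,195), and the carton is at (478,162) behind the blade. Next I check the clearance on the path and start moving.

```bash
cat >> h.py <<'E'
def to(target,yawy=None):
    o=get_obs();M=rot(o['ee_rot']);p=np.array(o['ee_pos'])
    print('t',round(o['time'],2),'p',np.round(p,1),'F',np.round(o['contact_force'],1),'w',round(o['width'],1))
    print('shift',np.round(M.T@(np.array(target)-p),1))
    a=np.degrees(np.arctan2(M[1,1],M[0,1]));print('tool y yaw',round(a,2),'xaxis',np.round(M[:,0],3))
    if yawy is not None: print('spin',(a-yawy)/5)
E
python3 - <<'E'
from h import *
a=np.load('top0.npz');ci=camera_info('top');d=a['d']
P=np.array([world(ci,(c,r),d[r,c]) for r in range(60,400,3) for c in range(0,260,3) if d[r,c]>0])
m=(P[:,0]<650)&(P[:,0]>150)
print(P[m][:,2].max(), P[P[:,2]>100][::6].round())
to([505,253.5,239],105.2)
E
python3 -m jog '[{"y":-27,"z":39},{"y":-27,"z":39},{"y":-27,"z":39},{"y":-27,"z":39},{"y":-27,"z":39}]' 0.7
```

```text
328.1646585955515 [[804. 328. 148.]
 [511. 253. 130.]
 [223. 591. 276.]
 [221. 588. 295.]
 [213. 581. 253.]
 [207. 586. 256.]
 [203. 583. 267.]
 [205. 564. 300.]
 [198. 570. 322.]]
t 0.75 p [225.6 636.2 239.3] F [-0.4  0.3  0.3] w 85.6
shift [ 3.000e-01 -2.673e+02  3.912e+02]
tool y yaw 70.47 xaxis [-0.  0. -1.]
spin -6.9458004712095684schema error: expected keys x, y, z, spin
```

```bash
python3 -m jog '[{"x":0,"y":-27,"z":39,"spin":0},{"x":0,"y":-27,"z":39,"spin":0},{"x":0,"y":-27,"z":39,"spin":0},{"x":0,"y":-27,"z":39,"spin":0},{"x":0,"y":-27,"z":39,"spin":0}]' 0.7
python3 -c "
from h import *
to([505,253.5,239],105.2)"
```

```text
time: 1.25
ee_pos: [365.2, 442.2, 239.6]
ee_rot: [0.697, 0.12, 0.697, -0.12]
contact_force: [0.5, 0.2, 0.8]
width: 59.9
t 1.25 p [365.2 442.2 239.6] F [0.5 0.2 0.8] w 59.9
shift [   0.5 -131.1  194.8]
tool y yaw 70.48 xaxis [ 0.     0.001 -1.   ]
spin -6.944331217182625
```

```bash
python3 -m jog '[{"x":0,"y":-26,"z":39,"spin":0},{"x":0,"y":-26,"z":39,"spin":0},{"x":0,"y":-26,"z":39,"spin":0},{"x":0,"y":-26,"z":39,"spin":0},{"x":0,"y":-26,"z":38,"spin":0}]'
python3 -m jog '[{"x":0,"y":0,"z":0,"spin":-1.5},{"x":0,"y":0,"z":0,"spin":-1.5},{"x":0,"y":0,"z":0,"spin":-1.5},{"x":0,"y":0,"z":0,"spin":-1.5},{"x":0,"y":0,"z":0,"spin":-0.94}]'
python3 - <<'E'
from h import *
to([505,253.5,239],105.2)
ci=camera_info('wrist');im,d=snapshot('wrist');save('w1',im);np.savez('w1.npz',im=im,d=d)
print(ci['position'],mark_of('wrist','feed_lever_tip'))
ys,xs=np.nonzero(d>0)
P=np.array([np.r_[world(ci,(c,r),d[r,c]),c,r] for r,c in zip(ys[::1],xs[::1])])
m=(abs(P[:,0]-505)<40)&(abs(P[:,1]-254)<40)&(P[:,2]>105)&(P[:,2]<150)
h=P[m];print(len(h))
if len(h):
  for lo in (105,115,125,130): 
    k=(h[:,2]>lo)&(h[:,2]<lo+8)
    if k.sum(): print(lo,h[k].mean(0).round(1),h[k].min(0).round(),h[k].max(0).round())
E
```

```text
time: 1.75
ee_pos: [504.7, 254.8, 239.7]
ee_rot: [0.697, 0.12, 0.697, -0.12]
contact_force: [0.2, 1.1, -0.5]
width: 59.9
time: 2.25
ee_pos: [503.7, 256.4, 239.4]
ee_rot: [0.701, -0.095, 0.701, 0.095]
contact_force: [-0.3, -0.6, 0.1]
width: 59.6
t 2.25 p [503.7 256.4 239.4] F [-0.3 -0.6  0.1] w 59.6
shift [ 0.4 -3.1  0.5]
tool y yaw 105.44 xaxis [ 0.  0. -1.]
spin 0.04788971928549586
[425.81786292 234.80085265 373.90348133] [{'position': [318.2, 202.8], 'p': 0.95}]
447
105 [495.1 254.1 109.3 318.  182.8] [493. 246. 106. 307. 180.] [502. 265. 113. 329. 190.]
115 [494.8 253.7 119.2 317.7 185.6] [492. 246. 115. 306. 182.] [504. 264. 123. 329. 194.]
125 [499.5 255.  130.5 317.7 195.3] [493. 246. 125. 306. 186.] [512. 266. 133. 330. 210.]
130 [500.6 255.3 132.6 317.6 197.4] [493. 246. 130. 306. 188.] [512. 265. 136. 329. 210.]
```

View pics/w1.png

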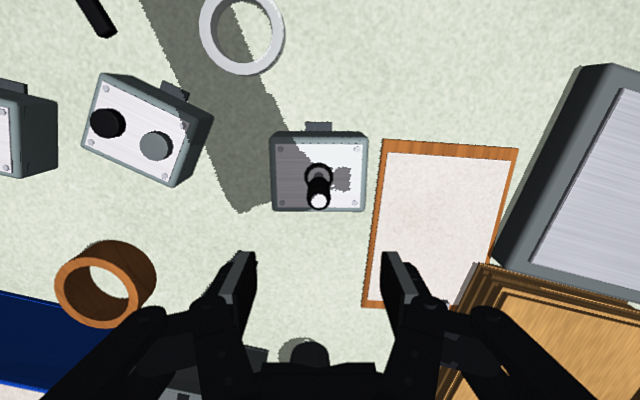

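The wrist view shows the lever tip at px (318,203), centred between the jaws (fingertips at about 240 and 400). The box is square with the image, and "left" points to the button box and the track. I descend with the jaws straddling the lever.

```bash
python3 -m jog '[{"x":30,"y":0,"z":0,"spin":0},{"x":30,"y":-1,"z":0,"spin":0},{"x":30,"y":0,"z":0,"spin":0},{"x":25,"y":0,"z":0,"spin":0},{"x":15,"y":0,"z":0,"spin":0}]'
python3 - <<'E'
from h import *
to([503,255,109],105.2)
im,d=snapshot('wrist');save('w2',im)
E
```

```text
time: 2.85
ee_pos: [503.0, 255.0, 107.3]
ee_rot: [0.7, -0.093, 0.702, 0.092]
contact_force: [0.0, -0.5, -0.4]
width: 60.0
t 2.85 p [503.  255.  107.3] F [ 0.  -0.5 -0.4] w 60.0
shift [-1.7  0.   0. ]
tool y yaw 105.03 xaxis [-0.002 -0.001 -1.   ]
spin -0.034333478315653566
```

View pics/w2.png

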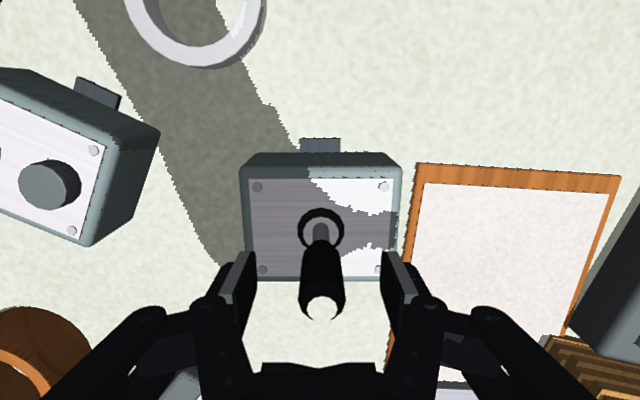

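The lever sits midway between the fingers (tip at px (320,308)) and nothing is touching. Now I push toward the track.

```bash
python3 -m jog '[{"x":0,"y":-12,"z":0,"spin":0},{"x":0,"y":-8,"z":0,"spin":0},{"x":0,"y":-6,"z":0,"spin":0},{"x":0,"y":-5,"z":0,"spin":0},{"x":0,"y":-3,"z":0,"spin":0}]'
cat > ang.py <<'E'
from h import *
import sys
to([503,255,109],105.2)
ci=camera_info('wrist');im,d=snapshot('wrist');save(sys.argv[1],im)
m=mark_of('wrist','feed_lever_tip')[:1];print(m)
# predict the tip pixel for angles; pivot at (503,255,55)
u=np.array([0.262,-0.965,0])
for t in (0,.2,.25,.3,.35,.4,.45):
    print(t,proj(ci,np.array([503,255.2,55])+80*(np.sin(t)*u+np.cos(t)*np.array([0,0,1]))).round(1))
E
python3 ang.py w3
```

```text
time: 3.4
ee_pos: [513.3, 223.3, 110.3]
ee_rot: [0.702, -0.093, 0.7, 0.094]
contact_force: [-2.3, 4.7, 2.6]
width: 59.5
t 3.4 p [513.3 223.3 110.3] F [-2.3  4.7  2.6] w 59.5
shift [ 1.4 33.3 -1.7]
tool y yaw 105.16 xaxis [ 0.001  0.002 -1.   ]
spin -0.007086201414159632
[{'position': [350.5, 294.3], 'p': 0.69}]
0 [401.5 301.5]
0.2 [361.5 299.2]
0.25 [351.7 297.9]
0.3 [342.1 296.4]
0.35 [332.7 294.6]
0.4 [323.7 292.5]
0.45 [315.1 290.3]
```

View pics/w3.png

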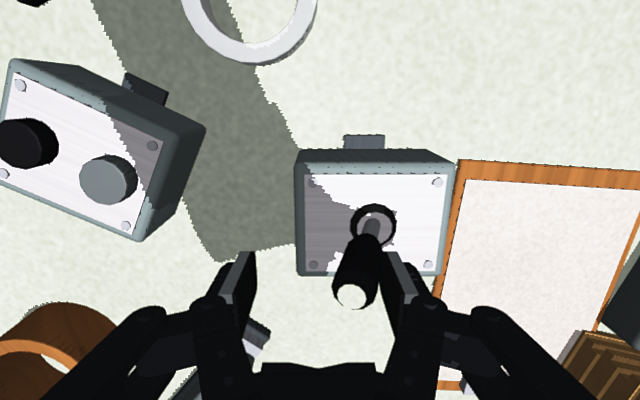

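The lever is tipped about 0.26 rad (tip at px (350,295)), pushed by the right-hand pad. It needs about 0.13 rad more, which is roughly 7 mm.

```bash
python3 -m jog '[{"x":0,"y":-3,"z":0,"spin":0},{"x":0,"y":-3,"z":0,"spin":0},{"x":0,"y":-1,"z":0,"spin":0},{"x":0,"y":0,"z":0,"spin":0}]'
python3 ang.py w4
cat > car.py <<'E'
from h import *
import sys
for c in ('top',):
    ci=camera_info(c);im,d=snapshot(c);save(c+sys.argv[1],im);print(mark_of(c,'carton')[:1],mark_of(c,'carton_home')[:1],get_obs()['time'])
    P=np.array([np.r_[world(ci,(q,r),d[r,q])] for r in range(110,275) for q in range(415,530) if d[r,q]>0])
    k=P[(P[:,2]>155)&(P[:,2]<230)]; print('carton top x',np.percentile(k[:,0],[2,50,98]).round(),'y',np.percentile(k[:,1],[2,98]).round())
E
python3 car.py 2
```

```text
time: 3.9
ee_pos: [514.9, 217.3, 109.5]
ee_rot: [0.701, -0.093, 0.7, 0.094]
contact_force: [-0.9, 6.8, 1.9]
width: 59.7
t 3.9 p [514.9 217.3 109.5] F [-0.9  6.8  1.9] w 59.7
shift [ 0.6 39.5 -1.6]
tool y yaw 105.22 xaxis [ 0.001  0.002 -1.   ]
spin 0.0043261041176975825
[{'position': [341.2, 295.6], 'p': 0.91}]
0 [417.5 302.9]
0.2 [377.1 300.6]
0.25 [367.1 299.2]
0.3 [357.3 297.7]
0.35 [347.8 295.8]
0.4 [338.6 293.8]
0.45 [329.7 291.5]
[{'position': [469.9, 172.3], 'p': 0.93}] [{'position': [468.9, 237.4], 'p': 0.65}] 4.15
carton top x [526. 584. 643.] y [-490. -331.]
```

View pics/top2.png

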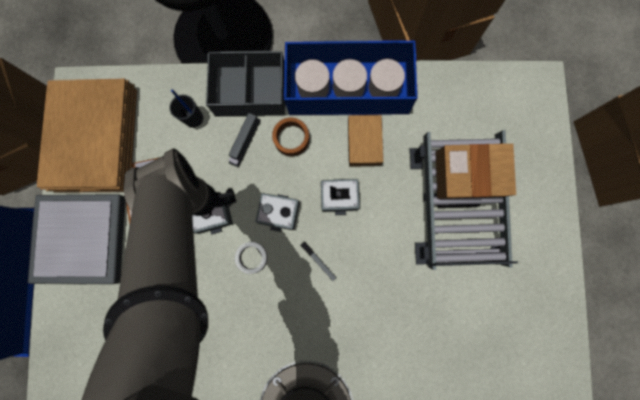

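The lever is at about 0.38 rad and the carton has started rolling (its top edge went from px row ~136 to ~144). I hold the lever there.

```bash
for i in 3 4; do python3 -m jog '[{"x":0,"y":0,"z":0,"spin":0},{"x":0,"y":0,"z":0,"spin":0},{"x":0,"y":0,"z":0,"spin":0},{"x":0,"y":0,"z":0,"spin":0},{"x":0,"y":0,"z":0,"spin":0}]'; python3 car.py $i; done
```

```text
time: 4.65
ee_pos: [514.9, 217.5, 109.5]
ee_rot: [0.701, -0.093, 0.7, 0.094]
contact_force: [-0.3, 5.3, 1.6]
width: 60.1
[{'position': [468.7, 191.0], 'p': 0.63}] [{'position': [467.5, 235.9], 'p': 0.75}] 4.8
carton top x [482. 539. 596.] y [-490. -333.]
time: 5.3
ee_pos: [514.9, 217.5, 109.5]
ee_rot: [0.701, -0.093, 0.7, 0.094]
contact_force: [-2.0, 5.9, 0.9]
width: 59.7
[{'position': [470.5, 211.1], 'p': 0.91}] [{'position': [468.6, 238.1], 'p': 0.71}] 5.45
carton top x [434. 491. 548.] y [-492. -334.]
```

```bash
for i in 5 6 7 8; do python3 -m jog '[{"x":0,"y":0,"z":0,"spin":0},{"x":0,"y":0,"z":0,"spin":0},{"x":0,"y":0,"z":0,"spin":0},{"x":0,"y":0,"z":0,"spin":0},{"x":0,"y":0,"z":0,"spin":0}]' | grep -E "force|time"; python3 car.py $i; done
```

```text
time: 5.95
contact_force: [-0.5, 5.7, 1.1]
[{'position': [472.1, 232.4], 'p': 0.79}] [] 6.1
carton top x [384. 441. 500.] y [-493. -335.]
time: 6.6
contact_force: [-0.2, 6.5, 1.7]
[{'position': [471.2, 235.5], 'p': 0.62}] [] 6.75
carton top x [374. 432. 490.] y [-493. -335.]
time: 7.25
contact_force: [-1.3, 6.4, 1.8]
[{'position': [469.4, 235.7], 'p': 0.87}] [] 7.4
carton top x [374. 432. 490.] y [-493. -335.]
time: 7.9
contact_force: [-0.8, 6.3, 1.9]
[] [] 8.05
carton top x [374. 432. 490.] y [-493. -335.]
```

View pics/top8.png

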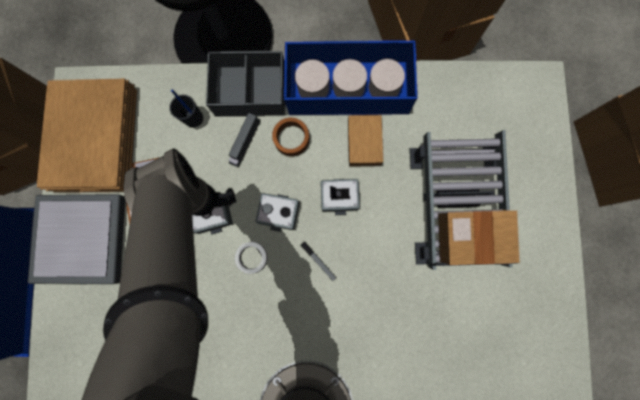

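The carton is against the end plate at the low end (px (478,238)) and has been still for more than 1.3 s. I release by backing the jaws off until the lever is centred between them again.

```bash
python3 -m jog '[{"x":0,"y":8,"z":0,"spin":0},{"x":0,"y":8,"z":0,"spin":0},{"x":0,"y":8,"z":0,"spin":0},{"x":0,"y":8,"z":0,"spin":0},{"x":0,"y":7,"z":2,"spin":0}]'
python3 -m jog '[{"x":0,"y":0,"z":0,"spin":0},{"x":0,"y":0,"z":0,"spin":0}]'
python3 ang.py w5
```

```text
time: 8.55
ee_pos: [505.8, 254.1, 108.9]
ee_rot: [0.701, -0.094, 0.701, 0.093]
contact_force: [-0.3, -0.4, 0.0]
width: 59.8
time: 8.75
ee_pos: [506.3, 253.8, 109.1]
ee_rot: [0.701, -0.094, 0.701, 0.093]
contact_force: [-0.8, -0.4, -0.3]
width: 59.6
t 8.75 p [506.3 253.8 109.1] F [-0.8 -0.4 -0.3] w 59.6
shift [ 0.1  2.  -2.9]
tool y yaw 105.18 xaxis [-0.    -0.001 -1.   ]
spin -0.003799747467706993
[{'position': [324.7, 302.7], 'p': 0.93}]
0 [323.6 300.8]
0.2 [284.  298.4]
0.25 [274.5 297.1]
0.3 [265.4 295.5]
0.35 [256.7 293.6]
0.4 [248.4 291.6]
0.45 [240.5 289.3]
```

View pics/w5.png

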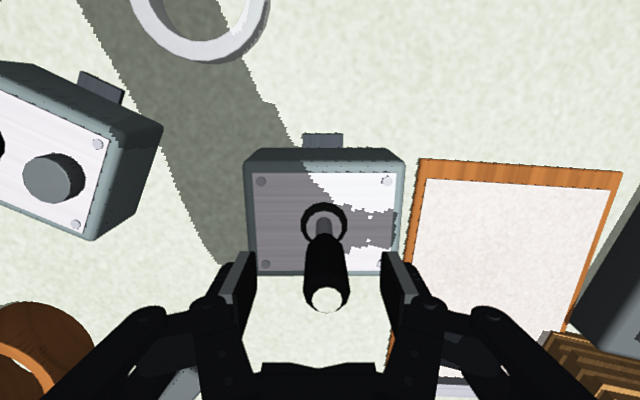

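The lever is upright again (tip at px (325,301), predicted (324,301) for 0 rad) and free between the jaws. I raise straight up.

```bash
python3 -m jog '[{"x":-15,"y":1,"z":0,"spin":0},{"x":-30,"y":0,"z":0,"spin":0},{"x":-35,"y":0,"z":0,"spin":0},{"x":-35,"y":0,"z":0,"spin":0},{"x":-15,"y":0,"z":0,"spin":0}]'
python3 -m jog '[{"x":0,"y":0,"z":0,"spin":0},{"x":0,"y":0,"z":0,"spin":0},{"x":0,"y":0,"z":0,"spin":0},{"x":0,"y":0,"z":0,"spin":0},{"x":0,"y":0,"z":0,"spin":0}]'
python3 ang.py w6; python3 car.py 9
python3 - <<'E'
from h import *
im,d=snapshot('scene');save('scene9',im)
a=cv2.resize(np.load('scene0.npz')['im'][190:255,300:375],None,fx=5,fy=5);b=cv2.resize(im[190:255,300:375],None,fx=5,fy=5);save('lamp',np.hstack([a,b]))
E
```

```text
time: 9.35
ee_pos: [507.6, 255.0, 242.9]
ee_rot: [0.703, -0.092, 0.699, 0.094]
contact_force: [-0.2, 1.2, 0.8]
width: 59.6
time: 9.85
ee_pos: [505.7, 254.7, 238.3]
ee_rot: [0.7, -0.094, 0.701, 0.093]
contact_force: [-0.2, -0.1, -0.0]
width: 59.6
t 9.85 p [505.7 254.7 238.3] F [-0.2 -0.1 -0. ] w 59.6
shift [129.3   1.   -2.3]
tool y yaw 105.17 xaxis [-0.001 -0.001 -1.   ]
spin -0.00570486928517937
[{'position': [322.1, 201.8], 'p': 0.9}]
0 [319.5 200.1]
0.2 [299.2 199.5]
0.25 [294.3 199.2]
0.3 [289.5 198.8]
0.35 [284.9 198.3]
0.4 [280.4 197.7]
0.45 [276.1 197.1]
[{'position': [469.3, 236.1], 'p': 0.92}] [] 10.1
carton top x [374. 432. 490.] y [-493. -335.]
```

View pics/scene9.png

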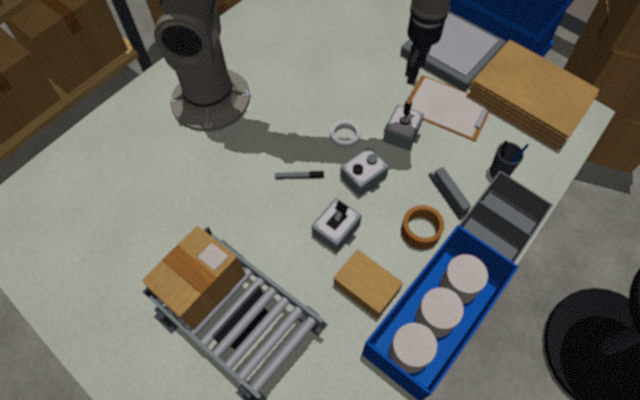

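View pics/lamp.png

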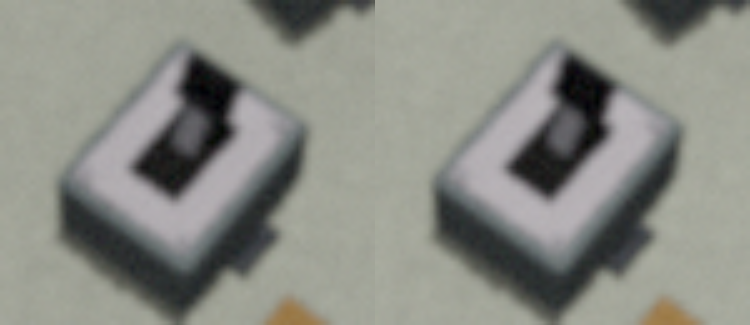

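View pics/w6.png

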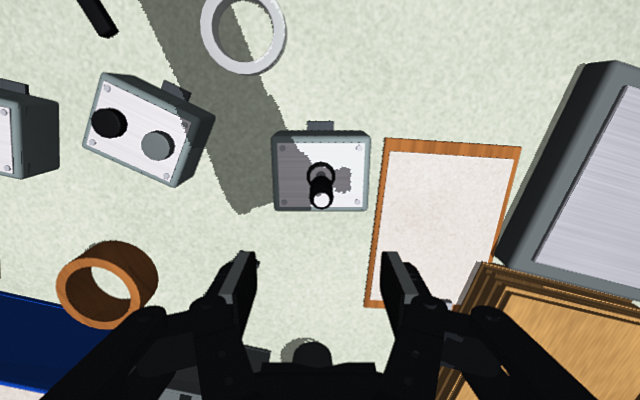

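The scene picture shows the carton at the end plate (px (195,275)) and the stop blade raised again (dark bar near (240,322)). The paddle looks unchanged, the lever is upright, and the gripper is clear. I hand the job in.

```bash
python3 -c "
from workcell import *
close_job()"
```

```text
the job is handed in; nothing more can be done
```

The carton is down against the end plate and the feed lever has sprung back to the middle. The job was handed in at about 10.2 s of the 35 s allowed.

- **What I did:** I straddled the upright lever with the jaws partly open and pushed it about 0.38 rad towards the track, with about 6 N on the tool. I held it until the carton had been still at the end plate for over a second, then backed off and raised the gripper clear.
- **Carton:** its position stayed the same from 6.75 s to 10.1 s. The arm never went near it.
- **Feed lever and stop:** the lever tip showed within about 3 pixels of where an upright lever should appear. A dark bar across the track, which I take to be the stop blade, shows raised again.
- **Other lever:** I compared the leaning paddle before and after by eye only, and it looks unchanged.
- **Contact at the end:** the force on the tool was about zero, so the robot was touching nothing.
- **Checks that failed or disagreed:**
  - The detector for the carton's end position found nothing once the carton covered it, so I judged arrival from the carton having stopped and from the pictures.
  - The detector missed the carton in one frame; the depth reading covered that.
  - Early on, the scene camera's mark for the lever tip gave a position on the table, so I used the depth and wrist-camera readings instead.

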